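Clear the scraper, then show the valve to the inspection camera

TASK

Someone left the orange-handled scraper lying across the parts bin: put it away in the empty slot of the blue tool block, blade edge down and fully home with the handle towards the open front of the block, and let go of it. Then take the valve out of the bin and hold it up to the inspection camera, the centre of its brass end face at the camera's focus point, that face square to the lens and the valve right way up; finish holding it there, still, in the gripper. Do not touch the camera or its stand, and leave the bearing ring, the red carton and the green tin where they are.

Things in the scene. Friction and masses are not known exactly. Their poses are not given: they have to be found in the camera images.
- parts_bin: Fixed open cardboard bin, 200 (x) x 142 (y) x 62 mm high, walls and floor 6 mm. Origin: centre of the underside, z up. Stands left or right of the camera stand, turned up to 0.3 rad; the tool block is on the other side.
- valve: Loose valve 110 mm long, 0.25-0.5 kg, level in the bin, x (to the brass end) away from the robot. Steel flange 44 x 44 x 14 mm at -x end, brass one like it with black port at +x end, aluminium middle 28 x 28 x 82 mm: grip it across y. Origin: underside centre (6 mm above the table), z up; its axis and centre of mass lie 22 mm above. Along the bin's x within 0.15 rad, near the bin's centre.
- valve_face (a point): Centre of the valve's brass end face (black port), 55 mm in +x and 22 mm in +z from the valve's origin.
- scraper: Loose scraper, 0.13-0.21 kg, on its long edge: orange handle x -115 to 0, 24 mm wide (y), 30 high; steel blade x 0 to 95, 4 mm thick (y), 36 high. Origin: bottom edge where handle meets blade; x to the tip, z up; centre of mass in the handle near x = -27. Lies across the bin's long rims (62 mm above the table) over the valve, at right angles within 0.2 rad, blade to the bin's -y side.
- blade_tip (a point): Bottom corner of the scraper's blade tip, 95 mm in +x from the scraper's origin.
- tool_block: Fixed blue block, base 200 (x -105 to 95) x 140 x 12 mm. Two slots along x at y = -35 (holds a fixed black-handled scraper) and +35 (empty), 8 mm wide between fins 10 mm thick, x 5 to 85, with 45 degree roofs, tops 45 mm above the table; slot floor = base top. Open front at -x (to the robot) carries the handles. 46 mm between the handles. Origin: underside at mid-slots, z up; yaw within 0.3.
- slot_home (a point): Where the scraper's origin belongs when put away: 35 mm in +y and 12 mm in +z from the block's origin, on the base top, 5 mm before the fins. Scraper x then lies along the block's x (blade away from the robot). Up to 25 mm farther to the front is fine.
- camera_stand: Fixed camera stand between bin and block: grey base plate 300 x 80 x 8 mm (x -30 to 270) with a yellow cross, post at x = 245, 323 mm high, short arm to the camera. Origin on the table at the yellow cross, under the focus point; x away from the robot along the plate, z up; yaw within 0.2 rad.
- camera_head: White camera 50 mm wide, black lens 48 mm across, fixed on the stand, looking towards the robot and 20 degrees downward along its own -x. Origin: lens front centre, 290 mm above the table, 112.8 mm in the stand's +x. x points away from the robot and 20 degrees up, y is level, z up and back to the robot.
- focus (a point): Focus point: on the lens axis, 120 mm before the lens, 249 mm above the table, straight above the yellow cross. The valve's brass face centre belongs here, with valve x along the camera head's x (brass end away from the robot and 20 degrees up) and valve y along the head's y.
- bearing: Loose steel bearing ring lying flat, 60 mm across, 18 mm high, in front of the camera stand. Origin: centre of the underside. Leave alone.
- carton: Loose red carton 60 x 60 x 55 mm, beyond the bin or the block. Origin: centre of the underside. Leave alone.
- tin: Loose green tin, 66 mm across, 85 mm high, beyond the bin or the block. Origin: centre of the underside. Leave alone.
Not all that is in view belongs to the job. What is meant by the valve is not pink, and is the smaller of those in its own colour.

How it is judged:
On the way, in this order (a step that is already met when the one before it is completed fails the run):
1. the scraper is put away in the empty slot, fully home, and let go (y of scraper in the frame of slot_home between -0.005 and 0.005 m and z of scraper in the frame of slot_home below 0.006 m and x of scraper in the frame of slot_home between -0.03 and 0.012 m and angle between the x axis of scraper and the x axis of tool_block, either way round below 0.1 rad and x of blade_tip in the frame of slot_home above 0.05 m and angle between the z axis of scraper and the z axis of tool_block, either way round below 0.1 rad and contact force between scraper and the fingers below 0.1 N and linear speed of scraper below 0.02 m/s), for 0.2 s.
2. the valve is lifted clear of the bin in the gripper (height (world z) of valve above 0.1 m and contact force between valve and the fingers above 1 N and contact force between valve and parts_bin below 0.1 N), for 0.2 s.
At the end, for the whole second after the job is handed in: Scraper released, at rest, home in the empty slot (5 mm sideways, 6 mm high, up to 30 mm short, 0.1 rad). Valve held still by the fingers alone, brass face centre within 15 mm of the focus point and towards the lens, axes within 0.17 rad of the camera head's, right way up (all of step 1 and all of step 2 and distance between valve_face and focus below 0.015 m and angle between the x axis of valve and the x axis of camera_head, either way round below 0.17 rad and angle between the y axis of valve and the y axis of camera_head, either way round below 0.17 rad and x of valve in the frame of camera_head below -0.14 m and angle between valve's own z axis and vertical below 1 rad and linear speed of valve below 0.02 m/s and angular speed of valve below 0.15 rad/s and contact force between valve and tool_block below 0.1 N and contact force between valve and camera_stand below 0.1 N and contact force between valve and scraper below 0.1 N and contact force between valve and bearing below 0.1 N and contact force between valve and carton below 0.1 N and contact force between valve and tin below 0.1 N); the arm keeps its last pose, push and grip.
It fails at once if the bearing ring is moved by more than 30 mm (distance of bearing from where it was at the start of the episode above 0.03 m).
It fails at once if the red carton is moved by more than 30 mm (distance of carton from where it was at the start of the episode above 0.03 m).
It fails at once if the green tin is moved by more than 30 mm (distance of tin from where it was at the start of the episode above 0.03 m).
It fails at once if the camera or its stand is touched (contact force between any of the arm, the fingers, valve, scraper and camera_stand above 1 N).
It also fails if it takes over 61 s, if anything falls off the work surface, if the arm or the gripper's body presses on something with over 40 N, if the wrist force passes 120 N, or if a joint passes its speed limit or range.

ROBOT

A 7-joint arm with a two-finger parallel gripper is mounted at the origin on the work surface. World frame = base frame: x ahead of the robot, y to its left, z up, the work surface at z = 0. Lengths are in m, angles in rad, forces in N, time in s.
With the tool pointing down it reaches from about 0.4 to 0.85 m from the base axis. Payload 10.4 kg.
Tool frame: the origin (TCP) lies on the centre line of the jaws, within the pads' length; the fingertips stand 11 mm ahead of it and the grasp point (between the pads) lies 8 mm behind it; z points along the fingers, y is the line along which they close (so a half turn about z gives the same grasp; the last joint's range is limited). The gripper opens to 87 mm and grips with 3 to 60 N. Pads are 19 mm wide; open, the fingers measure 117 mm over their backs; the gripper's body (75 mm by 190 mm) begins 51 mm behind the grasp point.
Start: joints at [-1.357, 0.332, -0.065, 1.46, 0.022, 1.35, -0.088], TCP at [0.147, 0.608, 0.234] pointing down, gripper open.
Joint ranges: [-2.6, 2.6], [-0.5, 2.12], [-1.47, 1.34], [0.16, 2.42], [-1.27, 4.41], [0.06, 2.06], [-2.6, 2.6]. Speed limits (rad/s): [2.22, 2.22, 2.79, 2.79, 3.14, 3.14, 3.14].

INTERFACE

Orientations are given as a unit quaternion [x, y, z, w].
In Python, from bench import r gives the robot as it stands.
- The arm moves only by the shell command python3 -m pendant 'ROWS' [OPENING] [FORCE]. ROWS is JSON, a list of rows, each a list of 4 numbers: the shift along the tool's x, y, z in m, then the turn about the tool's z in rad. A call has 1 to 8 rows; each row shifts and turns the commanded pose from where the row before left it, along the tool's axes as they then stand; what a row does not reach is not made up. A row lasts 1/12 s, in which the tool goes at most 41.7 mm and 7.16 degrees, less where a joint would pass 70% of its speed; a pose out of reach is approached as far as the arm can. A call with a gripper value outside its range is refused whole. OPENING is the opening, from 0 (shut) to 1 (fully open), set as the call begins (- or left out, the last holds). The fingers move at their own pace and stop on an object; FORCE is the grip in N (left out, the last holds). Time passes only in rows, so rows that do not move let the fingers close. It gives the time, the measured TCP pose, the force, the opening and the grip force at its end, in the units of the state.
- r.read_state(): the state, without advancing time (a new reading comes with each control period).
- r.camera(name): name is "scene" or "top" or "wrist"; returns a dict with "img" (400x640x3 uint8, red, green, blue), "camera_matrix" (3x3 intrinsics, pixels), "dist_coeffs" ([k1, k2, p1, p2, k3] as OpenCV has them; the pictures are not rectified), "xyz" and "attitude" of the camera in the world. Camera axes: x right, y down, z forward; pixel columns grow to the right and rows downward; lengths in m; the calibration is good to about 2 mm. A picture is of the moment at which its call begins. There is no depth.
- r.close_job(): hands the job in; it is judged then, once.
Trained networks look in the newest picture that a camera, given by its name, has taken for a name from the list of things; names that differ only in an ending like _2 or _b are one class to them, and where a whole thing is asked for, a point or a joint stands for the part that bears it (a point fixed in the world has none). Each returns a list of dicts, best first, with "score" (0 to 1); they miss things now and then, are a little off and sometimes report something else, mostly with a low value. They report only what shows in the picture. A call takes as long as a camera call. They do not tell look-alikes from the thing itself.
- r.outline_of(thing, camera): "mask" (400x640 bool, what is visible of it) and "bbox" ([centre column, centre row, width, height] in pixels, round what is visible of it).
The state is a dict: "time": time; "joint_positions": joint angles; "joint_vel": joint speeds; "joint_torque": joint torques, N m; "ee_pos": TCP position; "eef_rot": TCP orientation; "ft_force": force on the tool from outside, world axes, zero at the start; "torque": the same for the moment, N m; "width": finger opening in m; "grip_force": force on a finger pad.
Only numpy, scipy, OpenCV 4.12 (cv2) and the standard library are available. Lean on these libraries where they do the work, as an engineer would, in place of code of your own. Each camera call takes 0.05 s, during which the arm holds its last target. There are 200 camera calls.

## Working session

There is one attempt and no reset: what is moved stays moved. The work goes in short steps, Python scripts to look and compute and a shell command to move; the robot and the scene stay as the last step left them, time stands still between calls to the robot, and variables do not carry over. Pictures are saved under pics/ and viewed, at most 13 in all, crops included, and the job is handed in when it is done.

```bash
mkdir -p pics; ls; python3 - <<'E'
from bench import r
import cv2,numpy as np
s=r.read_state()
print(s['time'],s['ee_pos'],s['eef_rot'],s['width'])
for n in('top','scene'):
    c=r.camera(n); cv2.imwrite(f'pics/{n}0.png',c['img'][:,:,::-1])
    print(n,np.round(c['camera_matrix'],1).tolist(),c['dist_coeffs'],c['xyz'],c['attitude'])
    for t in ['parts_bin','valve','scraper','tool_block','camera_stand','camera_head','bearing','carton','tin']:
        print(t,[(round(float(d['score']),2),np.round(d['bbox']).tolist()) for d in r.outline_of(t,n)])
E
```

```text
pics
0.0 [0.14653983 0.60720372 0.23278533] [ 1.18110468e-01  9.93000223e-01 -6.87908598e-04 -4.63483570e-05] 0.08711565580685139
top [[503.7, 0.0, 328.1], [0.0, 503.7, 203.4], [0.0, 0.0, 1.0]] [0.03578515 0.         0.         0.         0.        ] [ 0.30490424 -0.08138771  1.38475454] [ 0.70652241 -0.70462489  0.04576297 -0.04728209]
parts_bin [(0.89, [409.0, 203.0, 61.0, 82.0])]
valve [(0.97, [476.0, 205.0, 45.0, 34.0]), (0.92, [409.0, 202.0, 20.0, 42.0]), (0.86, [411.0, 288.0, 43.0, 66.0]), (0.61, [373.0, 130.0, 26.0, 29.0])]
scraper [(0.55, [407.0, 198.0, 83.0, 13.0])]
tool_block [(0.94, [210.0, 210.0, 60.0, 78.0])]
camera_stand [(0.89, [320.0, 94.0, 36.0, 154.0])]
camera_head [(0.59, [317.0, 69.0, 23.0, 40.0])]
bearing [(0.76, [297.0, 217.0, 22.0, 18.0])]
carton [(0.73, [372.0, 131.0, 27.0, 30.0]), (0.34, [209.0, 212.0, 58.0, 80.0])]
tin [(0.61, [221.0, 127.0, 27.0, 26.0])]
scene [[440.8, 0.0, 321.3], [0.0, 440.8, 203.2], [0.0, 0.0, 1.0]] [-0.09469423  0.          0.          0.          0.        ] [ 0.96817662 -0.77080295  0.92008962] [ 0.86798488  0.2681786  -0.11874422 -0.40072721]
parts_bin [(0.77, [267.0, 304.0, 101.0, 93.0])]
valve [(0.95, [211.0, 360.0, 53.0, 39.0]), (0.84, [264.0, 302.0, 50.0, 36.0]), (0.83, [202.0, 263.0, 67.0, 45.0]), (0.19, [425.0, 225.0, 21.0, 15.0])]
scraper [(0.73, [275.0, 290.0, 50.0, 65.0]), (0.34, [263.0, 302.0, 48.0, 40.0]), (0.28, [320.0, 233.0, 17.0, 13.0])]
tool_block [(0.8, [367.0, 194.0, 73.0, 45.0])]
camera_stand [(0.65, [408.0, 258.0, 131.0, 133.0])]
camera_head [(0.75, [425.0, 205.0, 38.0, 23.0])]
bearing []
carton [(0.76, [357.0, 312.0, 31.0, 36.0])]
tin [(0.77, [424.0, 224.0, 18.0, 13.0]), (0.27, [274.0, 290.0, 50.0, 67.0]), (0.22, [369.0, 195.0, 68.0, 47.0])]
```

View pics/top0.png

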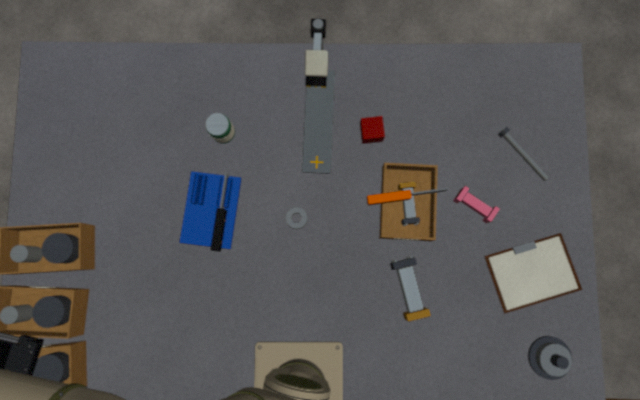

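View pics/scene0.png

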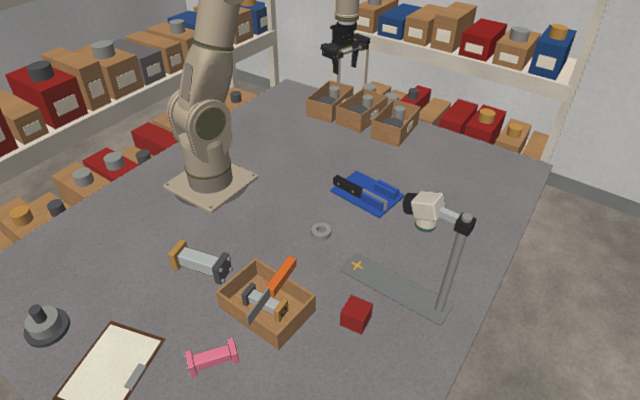

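Top view: bin at (409,203) with the scraper across it and the grey valve inside; block at (210,210) with the black scraper in its right-hand slot, left slot empty. The yellow cross is at (317,162) and the bearing at (297,217). The large grey valve at (411,288) and the pink one are decoys. Next I fit poses to the masks by silhouette.

```bash
cat > h.py <<'E'
from bench import r
import cv2,numpy as np
from scipy.optimize import minimize
from scipy.spatial.transform import Rotation as R
def box(x0,x1,y0,y1,z0,z1): return np.array([[x,y,z] for x in(x0,x1) for y in(y0,y1) for z in(z0,z1)])/1000.
M={'parts_bin':[box(-100,100,-71,71,0,62)],
'valve':[box(-55,-41,-22,22,0,44),box(41,55,-22,22,0,44),box(-41,41,-14,14,8,36)],
'scraper':[box(-115,0,-12,12,0,30),box(0,95,-2,2,0,36)],
'tool_block':[box(-105,95,-70,70,0,12),box(5,85,-49,-21,12,38),box(5,85,21,49,12,38)],
'camera_stand':[box(-30,270,-40,40,0,8)],
'bearing':[np.array([[.03*np.cos(a),.03*np.sin(a),z] for a in np.arange(0,6.28,.3) for z in(0,.018)])]}
def proj(c,P):
    Rc=R.from_quat(c['attitude']).as_matrix()
    Q=(P-np.array(c['xyz']))@Rc
    return cv2.projectPoints(Q,np.zeros(3),np.zeros(3),np.array(c['camera_matrix'],float),np.array(c['dist_coeffs'],float))[0][:,0],Q[:,2]
def ray(c,u,v,z):
    p=cv2.undistortPoints(np.array([[[u,v]]],float),np.array(c['camera_matrix'],float),np.array(c['dist_coeffs'],float))[0,0]
    d=R.from_quat(c['attitude']).as_matrix()@np.array([p[0],p[1],1]); o=np.array(c['xyz'])
    return o+d*(z-o[2])/d[2]
def world(P,p,z): # p=(x,y,yaw)
    return P@R.from_euler('z',p[2]).as_matrix().T+np.array([p[0],p[1],z])
def sil(c,name,p,z,S=2):
    im=np.zeros((400*S,640*S),np.uint8)
    for P in M[name]:
        uv,d=proj(c,world(P,p,z))
        if d.min()<.02: continue
        h=cv2.convexHull(((uv+.5)*S-.5).astype(np.float32))
        cv2.fillConvexPoly(im,np.round(h*16).astype(np.int32),255,cv2.LINE_AA,4)
    return cv2.resize(im,(640,400),interpolation=cv2.INTER_AREA)/255.
def fit(views,name,p0,z,ignore=None):
    """views: list of (cam,mask[,ignore mask])"""
    def cost(q):
        s=0
        for v in views:
            m=v[1].astype(float); a=sil(v[0],name,q*SC,z)
            w=1-v[2] if len(v)>2 else 1
            s+=1-(w*np.minimum(a,m)).sum()/((w*np.maximum(a,m)).sum()+1e-6)
        return s/len(views)
    SC=np.array([.01,.01,.05]); best=None
    q=np.array(p0)/SC
    for k in(1.5,.6,.3):
        sx=np.vstack([q]+[q+k*e for e in np.eye(3)])
        o=minimize(cost,q,method='Nelder-Mead',options=dict(initial_simplex=sx,xatol=.005,fatol=1e-5,maxiter=150)); q=o.x
    return np.round(q*SC,4),round(o.fun,3)
def hull(m):
    o=np.zeros(m.shape,np.uint8); cs=cv2.findContours(m.astype(np.uint8),0,2)[0]
    cv2.fillConvexPoly(o,cv2.convexHull(np.vstack([c for c in cs if len(c)>8])),1); return o>0
def snap(n,f):
    c=r.camera(n); cv2.imwrite(f'pics/{f}.png',np.ascontiguousarray(c['img'][:,:,::-1])); return c
def dets(t,n,minsc=.3): return [d for d in r.outline_of(t,n) if d['score']>minsc]
E
python3 - <<'E'
from h import *
t=snap('top','t1'); 
D={n:dets(n,'top') for n in('parts_bin','tool_block','camera_stand','scraper','valve','bearing')}
s=snap('scene','s1')
E_={n:dets(n,'scene') for n in('parts_bin','tool_block','camera_stand','scraper','valve','bearing')}
print('bearing',ray(t,297,217,.009),'cross',ray(t,317,162,.008))
c0={'parts_bin':(409,203,.03,1.5),'tool_block':(210,210,.01,0),'camera_stand':(317,162,.008,0),'scraper':(412,196,.07,-1.5),'valve':(409,202,.03,0)}
for n,(u,v,z,yaw) in c0.items():
    yaw=0 if n!='scraper' else -1.5
    p=ray(t,u,v,z); z0={'scraper':.062,'valve':.006}.get(n,0)
    pick=lambda L,uv:min(L,key=lambda d:np.hypot(*(np.array(d['bbox'][:2])-uv))) if L else None
    vs=[]
    for c,L in((t,D[n]),(s,E_[n])):
        d=pick(L,proj(c,world(M[n][0].mean(0)[None],[p[0],p[1],yaw],z0))[0][0])
        if d is None: print(n,'none');vs.append(None);continue
        m=d['mask']; vs.append((c,hull(m) if n in('parts_bin','tool_block') else m))
    for lab,w in(('top',vs[:1]),('scene',vs[1:]),('both',vs)):
        w=[x for x in w if x]
        if w: print(n,lab,*fit(w,n,[p[0],p[1],yaw],z0))
w=snap('wrist','w1'); st=r.read_state(); RT=R.from_quat(st['eef_rot'])
print('wrist',w['xyz'],RT.inv().apply(np.array(w['xyz'])-st['ee_pos']),(RT.inv()*R.from_quat(w['attitude'])).as_matrix().round(3),w['camera_matrix'][0][0])
E
```

```text
bearing [0.449246   0.00710287 0.009     ] cross [ 0.60356007 -0.04690126  0.008     ]
parts_bin top [ 0.4899 -0.2935 -0.0566] 0.025
parts_bin scene [ 0.4887 -0.294  -0.0586] 0.025
parts_bin both [ 0.4892 -0.2938 -0.0531] 0.026
tool_block top [ 0.4738  0.2449 -0.1164] 0.038
tool_block scene [ 0.4746  0.2457 -0.1201] 0.087
tool_block both [ 0.4741  0.2451 -0.1153] 0.063
camera_stand top [ 0.6074 -0.0467 -0.0329] 0.233
camera_stand scene [ 0.6038 -0.0443 -0.0374] 0.452
camera_stand both [ 0.6064 -0.0463 -0.0336] 0.344
scraper top [ 0.5029 -0.2944 -1.4313] 0.138
scraper scene [ 0.5009 -0.2895 -1.421 ] 0.159
scraper both [ 0.5024 -0.2926 -1.4281] 0.154
valve top [ 0.4852 -0.2958  0.108 ] 0.265
valve scene [ 0.4851 -0.2964  0.0796] 0.194
valve both [ 0.4851 -0.2962  0.0875] 0.231
wrist [0.06555145 0.62641636 0.38432624] [ 0.08323808 -0.00069698 -0.15074525] [[-0.001 -0.952 -0.305]
 [ 1.    -0.001 -0.   ]
 [ 0.    -0.305  0.952]] 315.79601199980726
```

```bash
cat >> h.py <<'E'
def togo(xyz,az):
    """shift in tool axes (before turning), rows needed, turn about tool z to bring tool x to world azimuth az"""
    s=r.read_state(); T=R.from_quat(s['eef_rot']); X=T.apply([1,0,0]); a=np.arctan2(X[1],X[0])
    d=T.inv().apply(np.array(xyz)-s['ee_pos']); t=-((az-a+np.pi)%(2*np.pi)-np.pi)
    print('t',round(s['time'],2),'shift',d.round(4),'rows>=',round(np.linalg.norm(d)/.0417,1),'turn',round(t,4),'rows>=',round(abs(t)/.125,1),'az',round(a,4),'j7',round(s['joint_positions'][6],2))
E
python3 -m pendant '[[-0.025,-0.02,0,0],[-0.025,-0.02,0,0],[-0.025,-0.02,0,0],[-0.025,-0.02,0,0],[-0.025,-0.02,0,0],[-0.025,-0.02,0,0],[-0.025,-0.02,0,0],[-0.025,-0.02,0,0]]' && python3 -m pendant '[[-0.025,-0.02,0,0],[-0.025,-0.02,0,0],[-0.025,-0.02,0,0],[-0.025,-0.02,0,0],[-0.025,-0.02,0,0],[-0.025,-0.02,0,0],[0,0,0,-0.12],[0,0,0,0]]'
python3 - <<'E'
from h import *
w=snap('wrist','wblock'); d=dets('tool_block','wrist')
print([x['bbox'] for x in d])
print(fit([(w,hull(d[0]['mask']))],'tool_block',[.474,.245,-.116],0),sum(hull(d[0]['mask']).ravel()))
im=w['img'][:,:,::-1].copy()
for P in M['tool_block']:
    for u in proj(w,world(P,[.474,.245,-.116],0))[0]: cv2.circle(im,tuple(int(a) for a in u),2,(0,0,255),-1)
cv2.imwrite('pics/wb.png',im)
togo([.4986,-.266,.23],np.pi-1.428)
E
```

```text
time: 2.42
ee_pos: [0.3043, 0.4038, 0.2338]
eef_rot: [0.118, 0.993, 0.0, 0.0]
ft_force: [0.0, -0.1, 0.2]
width: 0.0871
grip_force: 0.0
time: 3.08
ee_pos: [0.4222, 0.2518, 0.2338]
eef_rot: [0.057, 0.998, 0.0, 0.0]
ft_force: [-1.1, -0.2, 0.3]
width: 0.0872
grip_force: 0.0
[[319.4, 193.2, 116.9, 169.7]]
(array([ 0.4727,  0.2445, -0.1229]), np.float64(0.049)) 18473
t 3.18 shift [-0.1392 -0.507   0.0033] rows>= 12.6 turn 1.3086 rows>= 10.5 az 3.0222 j7 0.82
```

View pics/wb.png

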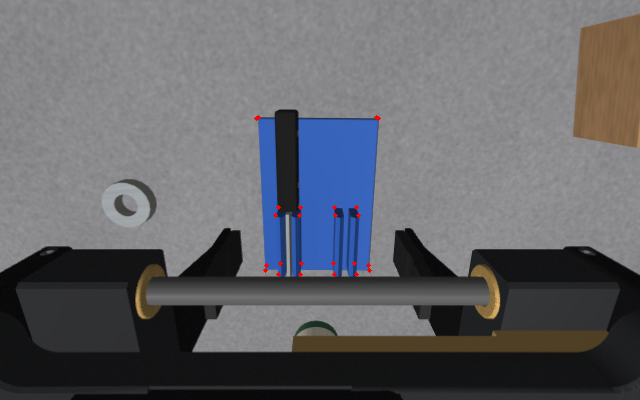

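Wrist view: block front edge at row 119, the empty slot's mouth at about (346,210); the projected model corners fall on it within 1–2 px. The block pose is good, so on to the scraper.

```bash
python3 -m pendant '[[-0.0087,-0.0317,0,0],[-0.0087,-0.0317,0,0],[-0.0087,-0.0317,0,0],[-0.0087,-0.0317,0,0],[-0.0087,-0.0317,0,0],[-0.0087,-0.0317,0,0],[-0.0087,-0.0317,0,0],[-0.0087,-0.0317,0,0]]' >/dev/null&& python3 -m pendant '[[-0.0087,-0.0317,0,0],[-0.0087,-0.0317,0,0],[-0.0087,-0.0317,0,0],[-0.0087,-0.0317,0,0],[-0.0087,-0.0317,0,0],[-0.0087,-0.0317,0,0],[-0.0087,-0.0317,0,0],[-0.0087,-0.0317,0,0]]' >/dev/null && python3 -m pendant '[[0,0,0,0.119],[0,0,0,0.119],[0,0,0,0.119],[0,0,0,0.119],[0,0,0,0.119],[0,0,0,0.119],[0,0,0,0.119],[0,0,0,0.119]]' >/dev/null && python3 -m pendant '[[0,0,0,0.119],[0,0,0,0.119],[0,0,0,0.119],[0,0,0,0]]'
python3 - <<'E'
from h import *
w=snap('wrist','wscr'); d=dets('scraper','wrist')
print([(x['score'],x['bbox']) for x in d])
p=[.5024,-.2926,-1.428]
for x in d[:2]: print(fit([(w,x['mask'])],'scraper',p,.062))
im=w['img'][:,:,::-1].copy()
for P in M['scraper']:
    for u in proj(w,world(P,p,.062))[0]: cv2.circle(im,tuple(int(a) for a in u),2,(255,0,255),-1)
cv2.imwrite('pics/ws.png',im)
togo([.4986,-.266,.08],np.pi-1.428)
E
```

```text
time: 5.52
ee_pos: [0.5012, -0.2649, 0.2332]
eef_rot: [0.656, 0.755, 0.0, -0.0]
ft_force: [0.9, -0.1, -0.5]
width: 0.0871
grip_force: 0.0
[(0.98, [314.4, 182.2, 27.5, 190.6])]
(array([ 0.5023, -0.2929, -1.4319]), np.float64(0.077))
t 5.62 shift [-0.0002 -0.0023  0.1533] rows>= 3.7 turn 0.0063 rows>= 0.1 az 1.7199 j7 0.79
```

View pics/ws.png

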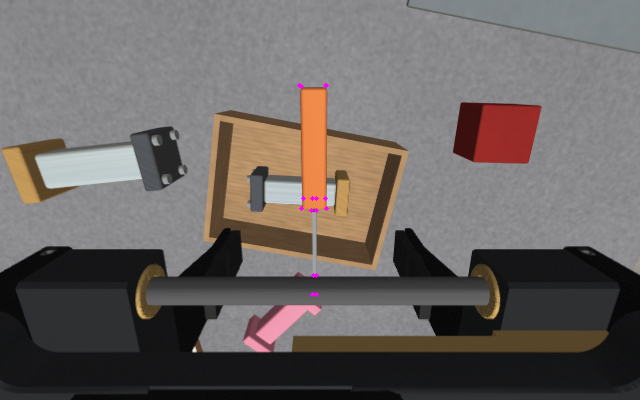

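The projected corners (301–327, 86–210) match the orange handle, and the valve shows in the bin at about (300,190). Grasping the scraper.

```bash
python3 -m pendant '[[0,-0.0023,0.03,0.006],[0,0,0.03,0],[0,0,0.03,0],[0,0,0.03,0],[0,0,0.033,0],[0,0,0,0]]' && python3 -m pendant '[[0,0,0,0],[0,0,0,0],[0,0,0,0],[0,0,0,0],[0,0,0,0],[0,0,0,0],[0,0,0,0],[0,0,0,0]]' 0 40 && python3 -m pendant '[[0,0,-0.02,0],[0,0,-0.04,0],[0,0,-0.04,0],[0,0,-0.04,0],[0,0,0,0]]'
python3 - <<'E'
from h import *
p=np.array([.474,.245,-.118]); c,s=np.cos(p[2]),np.sin(p[2])
q=p[:2]+np.array([[c,-s],[s,c]])@np.array([-.008-.0268,.035])
print(q); togo([q[0],q[1],.22],np.pi+p[2])
E
```

```text
time: 6.12
ee_pos: [0.4953, -0.2645, 0.0752]
eef_rot: [0.655, 0.756, -0.001, -0.004]
ft_force: [-0.4, 0.4, 0.5]
width: 0.0866
grip_force: 0.0
time: 6.78
ee_pos: [0.4981, -0.267, 0.0807]
eef_rot: [0.656, 0.755, 0.0, 0.0]
ft_force: [-0.7, -0.2, 0.6]
width: 0.0414
grip_force: 0.0
time: 7.2
ee_pos: [0.5002, -0.2692, 0.2276]
eef_rot: [0.657, 0.754, 0.002, 0.004]
ft_force: [0.6, -0.9, -0.2]
width: 0.0082
grip_force: 0.0
[0.44356242 0.28385349]
t 7.2 shift [0.5557 0.0199 0.0056] rows>= 13.3 turn -1.3147 rows>= 10.5 az 1.7088 j7 0.79
```

The fingers move slowly and I lifted before they had closed. I'll open, check the scraper, and redo the grasp.

```bash
python3 -m pendant '[[0,0,0,0],[0,0,0,0],[0,0,0,0],[0,0,0,0],[0,0,0,0],[0,0,0,0],[0,0,0,0],[0,0,0,0]]' 0.65
python3 - <<'E'
from h import *
w=snap('wrist','wscr2'); d=dets('scraper','wrist')
for x in d[:2]: print(x['score'],fit([(w,x['mask'])],'scraper',[.5024,-.2926,-1.428],.062))
togo([.4986,-.266,.08],np.pi-1.428)
E
```

```text
time: 7.87
ee_pos: [0.4979, -0.267, 0.2203]
eef_rot: [0.656, 0.754, -0.0, -0.0]
ft_force: [0.1, -0.4, -0.9]
width: 0.052
grip_force: 0.0
0.68 (array([ 0.5024, -0.2938, -1.4315]), np.float64(0.096))
0.48 (array([ 0.5024, -0.2926, -1.428 ]), np.float64(1.0))
t 7.97 shift [0.0009 0.0008 0.1404] rows>= 3.4 turn -0.0039 rows>= 0.0 az 1.7097 j7 0.79
```

Untouched. Go down and close with enough dwell.

```bash
python3 -m pendant '[[0,0.001,0.03,0],[0,0,0.03,0],[0,0,0.03,0],[0,0,0.03,0],[0,0,0.02,0],[0,0,0,0],[0,0,0,0]]' && python3 -m pendant '[[0,0,0,0],[0,0,0,0],[0,0,0,0],[0,0,0,0],[0,0,0,0],[0,0,0,0],[0,0,0,0],[0,0,0,0]]' 0 40
```

```text
time: 8.55
ee_pos: [0.4986, -0.267, 0.0804]
eef_rot: [0.656, 0.754, -0.001, -0.001]
ft_force: [0.7, -0.4, 0.4]
width: 0.0567
grip_force: 0.0
time: 9.22
ee_pos: [0.4991, -0.2669, 0.0808]
eef_rot: [0.656, 0.755, 0.0, 0.0]
ft_force: [-1.0, -0.3, 4.8]
width: 0.0237
grip_force: 40.0
```

```bash
python3 -m pendant '[[0,0,-0.02,0],[0,0,-0.03,0],[0,0,-0.03,0],[0,0,-0.03,0],[0,0,-0.03,0],[0,0,0,0]]' && python3 -m pendant '[[0.0347,0.0012,0,0],[0.0347,0.0012,0,0],[0.0347,0.0012,0,0],[0.0347,0.0012,0,0],[0.0347,0.0012,0,0],[0.0347,0.0012,0,0],[0.0347,0.0012,0,0],[0.0347,0.0012,0,0]]' >/dev/null && python3 -m pendant '[[0.0347,0.0012,0,0],[0.0347,0.0012,0,0],[0.0347,0.0012,0,0],[0.0347,0.0012,0,0],[0.0347,0.0012,0,0],[0.0347,0.0012,0,0],[0.0347,0.0012,0,0],[0.0347,0.0012,0,0]]' >/dev/null && python3 -m pendant '[[0,0,0,-0.119],[0,0,0,-0.119],[0,0,0,-0.119],[0,0,0,-0.119],[0,0,0,-0.119],[0,0,0,-0.119],[0,0,0,-0.119],[0,0,0,-0.119]]' >/dev/null && python3 -m pendant '[[0,0,0,-0.119],[0,0,0,-0.119],[0,0,0,-0.119],[0,0,0,0],[0,0,0,0]]'
python3 - <<'E'
from h import *
togo([.4436,.2838,.12],np.pi-.118)
s=r.read_state(); 
w=snap('wrist','wplace'); im=w['img'][:,:,::-1].copy()
for P in M['tool_block']:
    for u in proj(w,world(P,[.474,.245,-.118],0))[0]: cv2.circle(im,tuple(int(a) for a in u),2,(0,0,255),-1)
T=R.from_quat(s['eef_rot']); X=T.apply([1,0,0]); a=np.arctan2(-X[1],-X[0])
o=np.array(s['ee_pos'])+.0268*np.array([np.cos(a),np.sin(a),0])
for P in M['scraper']:
    for u in proj(w,world(P,[o[0],o[1],a],o[2]-.018))[0]: cv2.circle(im,tuple(int(a) for a in u),2,(0,255,0),-1)
cv2.imwrite('pics/wp.png',im)
E
```

```text
time: 9.72
ee_pos: [0.5007, -0.2684, 0.2255]
eef_rot: [0.657, 0.754, 0.001, 0.003]
ft_force: [1.3, -0.7, -2.1]
width: 0.0236
grip_force: 40.0
time: 12.13
ee_pos: [0.4409, 0.2854, 0.22]
eef_rot: [0.063, 0.998, -0.0, -0.0]
ft_force: [0.4, -0.1, -1.6]
width: 0.0235
grip_force: 40.0
t 12.13 shift [-0.0029 -0.0012  0.1   ] rows>= 2.4 turn -0.0088 rows>= 0.1 az 3.0148 j7 0.84
```

View pics/wp.png

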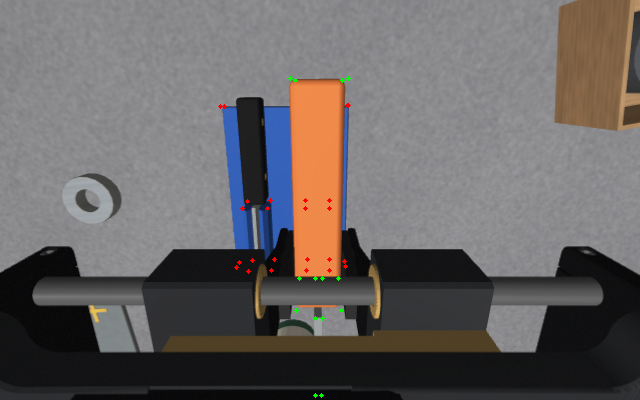

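The handle lines up with its predicted outline (291–345, row 79) and lies over the empty slot's line. Lowering in steps.

```bash
python3 -m pendant '[[-0.0029,-0.0012,0,-0.0088],[0,0,0.03,0],[0,0,0.03,0],[0,0,0.03,0],[0,0,0.02,0],[0,0,0.01,0],[0,0,0,0],[0,0,0,0]]' && python3 - <<'E'
from h import *
togo([.4436,.2838,.0308],np.pi-.118)
E
python3 -m pendant '[[0,0,0.01,0],[0,0,0.01,0],[0,0,0.01,0],[0,0,0,0]]' 
python3 - <<'E'
from h import *
togo([.4436,.2838,.0308],np.pi-.118)
E
```

```text
time: 12.85
ee_pos: [0.4443, 0.2841, 0.1011]
eef_rot: [0.057, 0.998, -0.0, 0.0]
ft_force: [-0.6, -0.3, -1.3]
width: 0.024
grip_force: 40.0
t 12.85 shift [ 0.0006 -0.0004  0.0703] rows>= 1.7 turn 0.003 rows>= 0.0 az 3.0266 j7 0.93
time: 13.18
ee_pos: [0.4429, 0.2835, 0.0686]
eef_rot: [0.057, 0.998, -0.001, -0.001]
ft_force: [-0.9, -0.2, -2.2]
width: 0.0236
grip_force: 40.0
t 13.18 shift [-0.0008  0.0004  0.0378] rows>= 0.9 turn 0.0041 rows>= 0.0 az 3.0277 j7 0.95
```

```bash
python3 -m pendant '[[0,0,0.006,0.003],[0,0,0.006,0],[0,0,0.006,0],[0,0,0.006,0],[0,0,0,0],[0,0,0,0]]' && python3 -m pendant '[[0,0,0.005,0],[0,0,0.005,0],[0,0,0.003,0],[0,0,0,0],[0,0,0,0]]'
```

```text
time: 13.68
ee_pos: [0.4437, 0.2839, 0.0462]
eef_rot: [0.058, 0.998, -0.0, -0.0]
ft_force: [-0.2, 0.9, -1.6]
width: 0.0237
grip_force: 40.0
time: 14.1
ee_pos: [0.4437, 0.284, 0.0333]
eef_rot: [0.059, 0.998, -0.0, -0.0]
ft_force: [-0.1, 0.3, -1.5]
width: 0.0233
grip_force: 40.0
```

```bash
python3 -m pendant '[[0,0,0.0015,0],[0,0,0.0015,0],[0,0,0,0],[0,0,0,0]]' && python3 -m pendant '[[0,0,0.001,0],[0,0,0,0],[0,0,0,0]]'
```

```text
time: 14.43
ee_pos: [0.444, 0.2842, 0.0308]
eef_rot: [0.059, 0.998, 0.0, 0.0]
ft_force: [-1.5, -0.1, 2.0]
width: 0.024
grip_force: 40.0
time: 14.68
ee_pos: [0.444, 0.2842, 0.0307]
eef_rot: [0.059, 0.998, 0.0, -0.0]
ft_force: [-6.1, -2.8, 16.9]
width: 0.0239
grip_force: 40.0
```

On the slot floor at the predicted height, with contact force showing. Release, lift, check.

```bash
python3 -m pendant '[[0,0,-0.0005,0],[0,0,0,0],[0,0,0,0],[0,0,0,0],[0,0,0,0],[0,0,0,0]]' 0.46 && python3 -m pendant '[[0,0,-0.01,0],[0,0,-0.02,0],[0,0,-0.03,0],[0,0,-0.04,0],[0,0,-0.04,0],[0,0,-0.04,0],[0,0,0,0]]' 
python3 - <<'E'
from h import *
out=[]
for n in('wrist','top','scene'):
    c=snap(n,'chk_'+n)
    for d in dets('scraper',n,.2)[:3]: print(n,d['score'],d['bbox'],fit([(c,d['mask'])],'scraper',[.470,.281,-.118],.012))
    if n!='top':
        im=c['img'][:,:,::-1].copy()
        out.append(im[60:260,200:440] if n=='wrist' else im[150:250,300:420])
cv2.imwrite('pics/chk.png',np.hstack([cv2.resize(out[0],(400,333)),cv2.resize(out[1],(400,333),interpolation=cv2.INTER_CUBIC)]))
c,s=np.cos(.118),np.sin(-.118)
print('home',.474+.0041,.245+.0348)
togo([.485,-.296,.22],np.pi+.0875)
E
```

```text
time: 15.18
ee_pos: [0.4438, 0.2841, 0.0299]
eef_rot: [0.058, 0.998, -0.0, -0.0]
ft_force: [-0.0, 0.7, 0.2]
width: 0.0399
grip_force: 0.0
time: 15.77
ee_pos: [0.4468, 0.2855, 0.2185]
eef_rot: [0.059, 0.998, 0.004, 0.004]
ft_force: [0.9, 1.4, -0.5]
width: 0.0399
grip_force: 0.0
wrist 0.86 [313.9, 176.8, 25.1, 186.3] (array([ 0.4711,  0.28  , -0.1117]), np.float64(0.104))
top 0.75 [190.8, 215.0, 21.3, 71.6] (array([ 0.4679,  0.2838, -0.1011]), np.float64(0.565))
top 0.24 [316.8, 69.1, 25.8, 39.8] (array([ 0.47 ,  0.281, -0.118]), np.float64(1.0))
scene 0.73 [371.7, 178.9, 53.8, 26.0] (array([ 0.4709,  0.28  , -0.1369]), np.float64(0.382))
home 0.47809999999999997 0.2798
t 16.07 shift [-0.1092 -0.5708 -0.0102] rows>= 13.9 turn -0.2045 rows>= 1.6 az 3.0246 j7 0.87
```

View pics/chk.png

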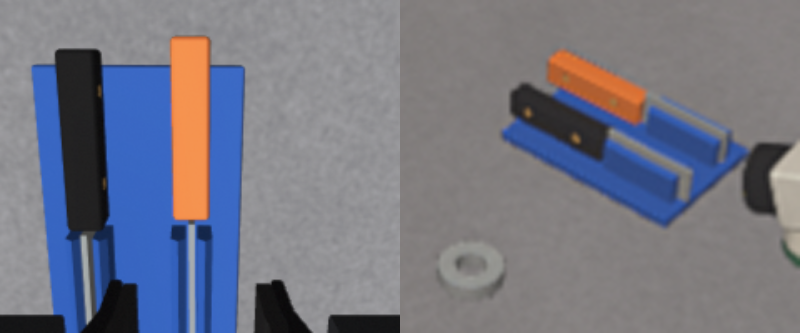

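The orange scraper sits level beside the black one with its blade between the fins (crop at (190,220) and in the scene half). Now the valve.

```bash
python3 -m pendant '[[-0.0061,-0.0317,0,0],[-0.0061,-0.0317,0,0],[-0.0061,-0.0317,0,0],[-0.0061,-0.0317,0,0],[-0.0061,-0.0317,0,0],[-0.0061,-0.0317,0,0],[-0.0061,-0.0317,0,0],[-0.0061,-0.0317,0,0]]' 0.7 >/dev/null && python3 -m pendant '[[-0.0061,-0.0317,0,0],[-0.0061,-0.0317,0,0],[-0.0061,-0.0317,0,0],[-0.0061,-0.0317,0,0],[-0.0061,-0.0317,0,0],[-0.0061,-0.0317,0,0],[-0.0061,-0.0317,0,0],[-0.0061,-0.0317,0,0]]' >/dev/null && python3 -m pendant '[[-0.0061,-0.0317,0,0],[-0.0061,-0.0317,0,0],[0,0,0,-0.102],[0,0,0,-0.102],[0,0,0,0],[0,0,0,0]]'
python3 - <<'E'
from h import *
V=[]
for n in('wrist','top','scene'):
    c=snap(n,'val_'+n); e=proj(c,np.array([[.485,-.296,.028]]))[0][0]
    for d in dets('valve',n):
        if np.hypot(*(np.array(d['bbox'][:2])-e))<40:
            print(n,d['score'],fit([(c,d['mask'])],'valve',[.485,-.296,.0875],.006)); V.append((c,d['mask'])); break
p,f=fit(V,'valve',[.485,-.296,.0875],.006); print(p,f)
c=V[0][0]; im=c['img'][:,:,::-1].copy()
for P in M['valve'][:2]:
    for u in proj(c,world(P,p,.006))[0]: cv2.circle(im,tuple(int(a) for a in u),2,(255,0,255),-1)
cv2.imwrite('pics/wv.png',im)
g=p[:2]+.026*np.array([np.cos(p[2]),np.sin(p[2])]); print(g); togo([*g,.021],np.pi+p[2])
E
```

```text
time: 17.9
ee_pos: [0.4859, -0.2952, 0.2092]
eef_rot: [-0.042, 0.999, 0.0, -0.001]
ft_force: [-0.8, 1.2, 0.5]
width: 0.0607
grip_force: 0.0
wrist 0.69 (array([ 0.484 , -0.2956,  0.0804]), np.float64(0.055))
scene 0.93 (array([ 0.4845, -0.2955,  0.0711]), np.float64(0.083))
[ 0.4842 -0.2956  0.0778] 0.069
[ 0.51012135 -0.29357924]
t 18.2 shift [-0.0237 -0.0007  0.189 ] rows>= 4.6 turn 0.0088 rows>= 0.1 az -3.055 j7 2.36
```

View pics/wv.png

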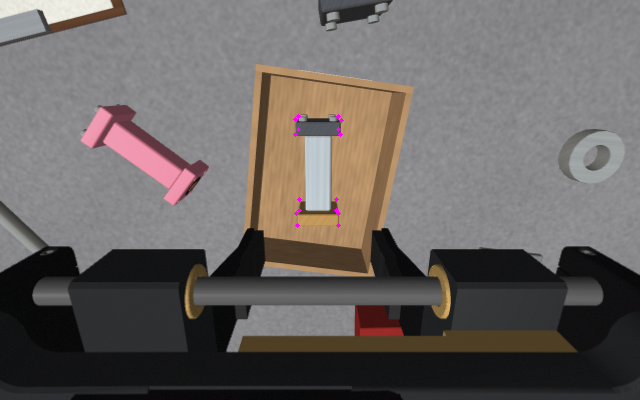

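Projected flange corners (297–340, 118 and 298–338, 225) sit on the grey valve in the bin. Since the tool can't be tilted, I'll grip lightly near the brass end and raise it, so the steel end stays on the floor and the valve pivots to about 20°.

```bash
python3 -m pendant '[[-0.0217,-0.0007,0.02,0.009],[0,0,0.035,0],[0,0,0.04,0],[0,0,0.04,0],[0,0,0.03,0],[0,0,0.015,0],[0,0,0.008,0],[0,0,0,0]]' && python3 -m pendant '[[0,0,0,0],[0,0,0,0],[0,0,0,0],[0,0,0,0],[0,0,0,0],[0,0,0,0],[0,0,0,0],[0,0,0,0]]' 0 4 && python3 -m pendant '[[0,0,0,0],[0,0,0,0],[0,0,0,0],[0,0,0,0]]'
```

```text
time: 18.87
ee_pos: [0.5077, -0.2941, 0.0215]
eef_rot: [-0.039, 0.999, 0.0, -0.001]
ft_force: [-0.0, -0.5, 0.2]
width: 0.0609
grip_force: 0.0
time: 19.53
ee_pos: [0.5082, -0.294, 0.0224]
eef_rot: [-0.039, 0.999, 0.0, 0.0]
ft_force: [-0.2, 2.5, 5.4]
width: 0.0281
grip_force: 4.0
time: 19.87
ee_pos: [0.5083, -0.294, 0.0224]
eef_rot: [-0.039, 0.999, 0.0, 0.0]
ft_force: [-0.2, 2.4, 6.1]
width: 0.0279
grip_force: 4.0
```

```bash
python3 -m pendant '[[0,0,-0.003,0],[0,0,-0.003,0],[0,0,-0.003,0],[0,0,-0.003,0],[0,0,0,0],[0,0,0,0]]' && python3 -m pendant '[[0,0,-0.003,0],[0,0,-0.003,0],[0,0,-0.004,0],[0,0,-0.004,0],[0,0,0,0],[0,0,0,0]]'
cat >> h.py <<'E'
def sil3(c,P6,S=2):
    x=np.array(P6); Rm=R.from_euler('ZYX',x[3:]).as_matrix(); im=np.zeros((400*S,640*S),np.uint8)
    for P in M['valve']:
        uv,_=proj(c,P@Rm.T+x[:3]); h=cv2.convexHull(((uv+.5)*S-.5).astype(np.float32))
        cv2.fillConvexPoly(im,np.round(h*16).astype(np.int32),255,cv2.LINE_AA,4)
    return cv2.resize(im,(640,400),interpolation=cv2.INTER_AREA)/255.
def grip_pose(s,gx,tilt,gz=.022,dz=0):
    """valve pose held at valve point (gx,0,gz) at the grasp point, brass end up by tilt"""
    T=R.from_quat(s['eef_rot']); g=np.array(s['ee_pos'])+T.apply([0,0,-.008+dz]); X=T.apply([-1,0,0]); yaw=np.arctan2(X[1],X[0])
    e=[yaw,-tilt,0]; o=g-R.from_euler('ZYX',e).apply([gx,0,gz]); return [*o,*e]
def fittilt(views,s,gx=.024,t0=.3,dz=0):
    """fit gx,tilt,dz ; views (cam,mask,weight)"""
    def cost(q):
        a=0
        for c,m,w in views:
            y=sil3(c,grip_pose(s,q[0]*.01,q[1]*.1,dz=q[2]*.01)); a+=1-(w*np.minimum(y,m)).sum()/(w*np.maximum(y,m)).sum()
        return a
    best=min((minimize(cost,[gx*100,t*10,dz*100],method='Nelder-Mead',options=dict(initial_simplex=np.array([[gx*100,t*10,dz*100],[gx*100+.5,t*10,dz*100],[gx*100,t*10+.8,dz*100],[gx*100,t*10,dz*100+.4]]),xatol=.01,fatol=1e-4)) for t in(t0-.25,t0,)),key=lambda o:o.fun)
    return best.x*[.01,.1,.01],best.fun/len(views)
E
python3 - <<'E'
from h import *
V=[];s=r.read_state()
for n in('scene','wrist'):
    c=snap(n,'tilt_'+n); s=r.read_state(); e=proj(c,np.array([[.485,-.296,.04]]))[0][0]
    L=[d for d in dets('valve',n,.15) if np.hypot(*(np.array(d['bbox'][:2])-e))<45]
    print(n,[(d['score'],d['bbox']) for d in L])
    if L: V=[(c,L[0]['mask'].astype(float),1.)]; print(fittilt(V,s))
im=cv2.imread('pics/tilt_scene.png')[230:370,170:370]
i2=cv2.imread('pics/tilt_wrist.png')[0:350,160:480]
cv2.imwrite('pics/tilt.png',np.hstack([cv2.resize(im,(460,322),interpolation=cv2.INTER_CUBIC),cv2.resize(i2,(294,322))]))
E
```

```text
time: 20.37
ee_pos: [0.5081, -0.2943, 0.0342]
eef_rot: [-0.039, 0.999, -0.0, 0.0]
ft_force: [0.0, -1.7, -3.0]
width: 0.0278
grip_force: 4.0
time: 20.87
ee_pos: [0.5082, -0.2943, 0.0483]
eef_rot: [-0.039, 0.999, -0.0, 0.0]
ft_force: [0.6, 0.5, -3.5]
width: 0.0279
grip_force: 6.0
scene []
wrist [(0.66, [319.1, 208.4, 101.2, 247.6])]
(array([0.02268686, 0.25200381, 0.00792097]), np.float64(0.223974183682351))
```

View pics/tilt.png

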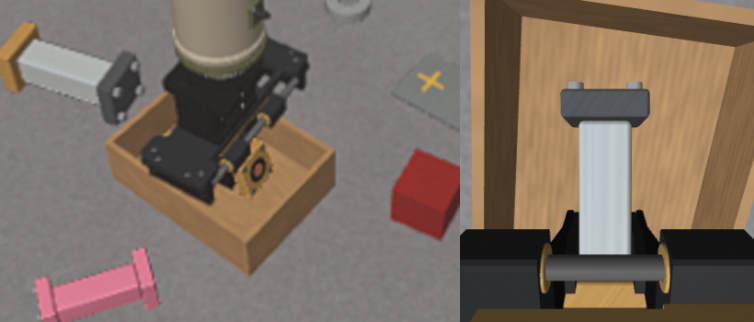

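Left: the brass face (258,170) is tilted up. Right: the steel flange, about 96 px wide in the full picture, is at a depth that fits a 20° tilt rather than a level lift. I'll grip hard, lift, and measure the tilt free of the gripper region.

```bash
python3 -m pendant '[[0,0,0,0],[0,0,0,0],[0,0,0,0],[0,0,0,0]]' - 55 && python3 -m pendant '[[0,0,-0.01,0],[0,0,-0.02,0],[0,0,-0.03,0],[0,0,-0.03,0],[0,0,-0.03,0],[0,0,-0.03,0],[0,0,0,0],[0,0,0,0]]'
cat >> h.py <<'E'
def tiltscan(c,m,s):
    w=np.zeros((400,640)); w[:225,200:440]=1
    best=[]
    for t in np.arange(0,.7,.02):
        for gx in np.arange(.016,.033,.002):
            for dz in (-.004,0,.004):
                y=sil3(c,grip_pose(s,gx,t,dz=dz),1); best.append((1-(w*np.minimum(y,m)).sum()/(w*np.maximum(y,m)).sum(),round(t,2),round(gx,3),dz))
    return sorted(best)[:6]
E
python3 - <<'E'
from h import *
c=snap('wrist','lift_wrist'); s=r.read_state(); d=dets('valve','wrist',.15); print([(x['score'],x['bbox']) for x in d])
x=min(d,key=lambda x:abs(x['bbox'][0]-320)); 
for b in tiltscan(c,x['mask'].astype(float),s): print(b)
c2=snap('scene','lift_scene'); d=dets('valve','scene',.15); print([(x['score'],x['bbox']) for x in d])
e=proj(c2,np.array([s['ee_pos']]))[0][0]; print(e)
E
```

```text
time: 21.4
ee_pos: [0.5079, -0.2943, 0.0479]
eef_rot: [-0.039, 0.999, 0.0, -0.0]
ft_force: [0.1, -0.7, -3.9]
width: 0.0272
grip_force: 56.9
time: 22.07
ee_pos: [0.5086, -0.2948, 0.1999]
eef_rot: [-0.039, 0.999, -0.0, 0.002]
ft_force: [-0.5, 0.8, -5.2]
width: 0.0278
grip_force: 56.9
[(0.94, [137.1, 134.8, 134.6, 106.6]), (0.76, [317.5, 210.6, 99.8, 245.1])]
(np.float64(0.1270916684514033), np.float64(0.26), np.float64(0.022), 0.004)
(np.float64(0.1272459197771575), np.float64(0.28), np.float64(0.022), 0.004)
(np.float64(0.12786844311697287), np.float64(0.3), np.float64(0.022), 0.004)
(np.float64(0.1281399560987897), np.float64(0.32), np.float64(0.022), 0.004)
(np.float64(0.12929211192295176), np.float64(0.24), np.float64(0.022), 0.004)
(np.float64(0.1300103743295733), np.float64(0.32), np.float64(0.024), 0.004)
[(0.78, [275.4, 261.9, 18.4, 26.1]), (0.74, [201.1, 262.7, 65.9, 45.0]), (0.66, [211.4, 356.1, 55.0, 40.8])]
[266.58408218 259.02634329]
```

```bash
cat > st.py <<'E'
from h import *
for n in('top','scene'):
    c=r.camera(n); hsv=cv2.cvtColor(c['img'],cv2.COLOR_RGB2HSV); e=proj(c,np.array([[.606,-.046,.008]]))[0][0]
    ys,xs=np.nonzero((hsv[...,0]>15)&(hsv[...,0]<35)&(hsv[...,1]>90)); k=np.hypot(xs-e[0],ys-e[1])<11
    print(n,k.sum(),xs[k].mean().round(2),ys[k].mean().round(2),ray(c,xs[k].mean(),ys[k].mean(),.008).round(4))
    for d in dets('camera_stand',n)[:1]:
        w=np.zeros((400,640)); 
        if n=='top': w[:88]=1
        else: w[:250]=1
        print(fit([(c,d['mask'],w)],'camera_stand',[.606,-.046,-.034],0))
    for d in dets('camera_head',n)[:1]: print('head bbox',d['bbox'])
E
python3 st.py; python3 -c "
from h import *
togo([.498,-.05,.235],np.pi-.034)"
```

```text
top 61 316.52 161.93 [ 0.6037 -0.0456  0.008 ]
(array([ 0.6079, -0.0464, -0.037 ]), np.float64(0.033))
head bbox [315.7, 69.3, 22.8, 34.5]
scene 47 356.98 264.79 [ 0.604  -0.0443  0.008 ]
(array([ 0.6035, -0.0434, -0.0431]), np.float64(0.191))
head bbox [368.0, 197.8, 73.4, 41.7]
t 22.57 shift [-0.0092  0.2443 -0.0373] rows>= 5.9 turn 0.1118 rows>= 0.9 az -3.0638 j7 2.37
```

```bash
python3 -m pendant '[[0,0,-0.02,0],[-0.0012,0.03,-0.0025,0],[-0.0012,0.03,-0.0025,0],[-0.0012,0.03,-0.0025,0],[-0.0012,0.03,-0.0025,0],[-0.0012,0.03,-0.0025,0],[-0.0012,0.03,-0.0025,0],[-0.0012,0.03,-0.0025,0]]' >/dev/null && python3 -m pendant '[[-0.0012,0.034,0,0],[0,0,0,0.114],[0,0,0,0],[0,0,0,0],[0,0,0,0]]'
cat > mt.py <<'E'
from h import *
f=np.array([.604,-.0452,.249])
V=[]
for n in('wrist','scene'):
    c=snap(n,'m_'+n); s=r.read_state()
    d=[x for x in dets('valve',n,.15)]; e=proj(c,np.array([s['ee_pos']]))[0][0]
    if n=='wrist': x=min(d,key=lambda x:abs(x['bbox'][0]-320)); print(tiltscan(c,x['mask'].astype(float),s)[:3])
    print(n,e,[(x['score'],x['bbox']) for x in d])
    if n=='scene':
        for t in(.1,.2,.3,.4,.5):
            P=grip_pose(s,.023,t); Rm=R.from_euler('ZYX',P[3:]); F=np.array([[.055,0,.022],[.055,22e-3,.044],[.055,-22e-3,.044],[.055,-22e-3,0],[.055,22e-3,0]])
            print(t,proj(c,Rm.apply(F)+P[:3])[0].round(1).tolist())
        u,v=e.astype(int); cv2.imwrite('pics/mc.png',cv2.resize(cv2.imread('pics/m_scene.png')[v-50:v+40,u-40:u+80],(800,600),interpolation=cv2.INTER_CUBIC)); print(u-40,v-50)
for t in(.25,.3,.35):
    P=grip_pose(s,.023,t); face=R.from_euler('ZYX',P[3:]).apply([.055,0,.022])+P[:3]; print(t,face.round(4)); togo(np.array(s['ee_pos'])+f-face,np.pi-.037)
E
python3 mt.py
```

```text
time: 23.65
ee_pos: [0.4984, -0.0515, 0.2355]
eef_rot: [0.017, 1.0, -0.0, 0.0]
ft_force: [-0.4, -0.3, -4.8]
width: 0.0275
grip_force: 56.9
[(np.float64(0.08953583138304222), np.float64(0.26), np.float64(0.024), 0.004), (np.float64(0.08974147109910902), np.float64(0.28), np.float64(0.024), 0.004), (np.float64(0.09016075210164909), np.float64(0.3), np.float64(0.024), 0.004)]
wrist [318.95614322 254.12742457] [(0.84, [319.7, 210.3, 98.4, 252.2]), (0.76, [81.5, 15.0, 101.3, 30.0]), (0.73, [10.6, 180.9, 21.1, 35.7]), (0.61, [376.8, 119.9, 44.6, 52.9]), (0.37, [612.0, 119.1, 50.6, 195.0])]
scene [324.72814614 187.47441483] [(0.75, [200.6, 263.0, 64.8, 42.3]), (0.74, [318.3, 189.7, 46.2, 23.7]), (0.59, [211.8, 358.4, 51.7, 38.1])]
0.1 [[335.4, 188.8], [340.0, 176.9], [329.6, 185.9], [330.7, 200.6], [340.8, 191.5]]
0.2 [[335.2, 187.7], [339.2, 175.6], [328.7, 184.5], [331.3, 199.8], [341.4, 190.7]]
0.3 [[335.0, 186.6], [338.2, 174.3], [327.7, 183.2], [331.8, 198.9], [341.9, 189.7]]
0.4 [[334.7, 185.4], [337.2, 173.1], [326.7, 182.0], [332.1, 197.8], [342.3, 188.7]]
0.5 [[334.2, 184.3], [336.1, 172.0], [325.5, 180.8], [332.4, 196.7], [342.6, 187.6]]
284 137
0.25 [ 0.5294 -0.0524  0.2514]
t 23.85 shift [-0.0742  0.0097  0.0024] rows>= 1.8 turn 0.0006 rows>= 0.0 az 3.1052 j7 1.59
0.3 [ 0.529  -0.0524  0.2529]
t 23.85 shift [-0.0747  0.0097  0.0039] rows>= 1.8 turn 0.0006 rows>= 0.0 az 3.1052 j7 1.59
0.35 [ 0.5285 -0.0524  0.2544]
t 23.85 shift [-0.0752  0.0097  0.0054] rows>= 1.8 turn 0.0006 rows>= 0.0 az 3.1052 j7 1.59
```

View pics/mc.png

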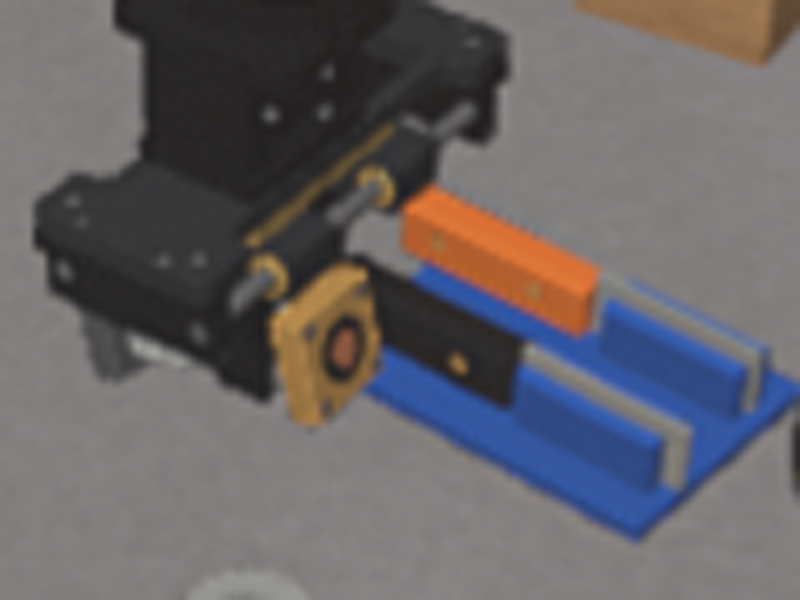

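Brass face corners in the scene picture are about (338,177), (327.5,183.5), (330.5,201) and (341,192), with the port at (335.4,189). That suggests a tilt of 0.22–0.26. I'll measure it more exactly from the perspective of the aluminium body in the wrist view.

```bash
cat > al.py <<'E'
from h import *
c=r.camera('wrist'); s=r.read_state(); g=cv2.GaussianBlur(cv2.cvtColor(c['img'],cv2.COLOR_RGB2GRAY).astype(float),(1,5),0)
K=np.array(c['camera_matrix'],float); D=np.array(c['dist_coeffs'],float); T=R.from_quat(s['eef_rot']); C=R.from_quat(c['attitude'])
print(g[180,275:365].astype(int).tolist())
P=[]
for v in range(125,225,2):
    row=g[v]; L=[]
    mid=row[310:330].mean()
    for sg in(-1,1):
        u=320
        while abs(row[u]-mid)<.25*mid and 260<u<380: u+=sg
        a=row[u-sg]; k=slice(u-4,u+5); gr=np.abs(np.gradient(row[k])); L.append(u-4+(gr**2*np.arange(9)).sum()/(gr**2).sum())
    n=cv2.undistortPoints(np.array([[[L[0],v]],[[L[1],v]]],float),K,D)[:,0]
    Z=.028/(n[1,0]-n[0,0]); q=np.array([*(n.mean(0)*Z),Z])
    w=T.inv().apply(C.apply(q)+c['xyz']-s['ee_pos']); P.append([v,*L,*w])
P=np.array(P); print(P[::6].round(4))
x,z=P[:,3],-P[:,5]
for _ in range(4):
    k=np.polyfit(x,z,1); rs=z-np.polyval(k,x); ok=np.abs(rs)<2*rs.std()+1e-5; x,z=x[ok],z[ok]
print('slope tilt',np.arctan(-k[0]),'height over TCP at x=0',k[1],len(x),rs.std())
E
python3 al.py
```

```text
[141, 140, 138, 137, 139, 138, 139, 136, 130, 129, 131, 133, 134, 137, 159, 198, 201, 201, 199, 196, 193, 194, 196, 198, 200, 202, 200, 199, 197, 195, 197, 197, 199, 200, 199, 198, 197, 197, 196, 195, 194, 193, 193, 194, 195, 197, 198, 199, 201, 202, 203, 202, 200, 199, 198, 196, 195, 194, 193, 193, 194, 195, 197, 198, 199, 198, 189, 171, 152, 134, 114, 107, 138, 139, 139, 140, 140, 140, 139, 138, 139, 141, 142, 142, 141, 141, 142, 142, 141, 138]
[[ 1.250000e+02  2.696198e+02  3.649726e+02  7.370000e-02 -1.100000e-03
  -5.650000e-02]
 [ 1.370000e+02  2.887164e+02  3.441194e+02  6.100000e-02 -1.600000e-03
   9.700000e-03]
 [ 1.490000e+02  2.889931e+02  3.436776e+02  5.490000e-02 -1.600000e-03
   9.900000e-03]
 [ 1.610000e+02  2.890306e+02  3.436287e+02  4.900000e-02 -1.700000e-03
   8.300000e-03]
 [ 1.730000e+02  2.891809e+02  3.436985e+02  4.300000e-02 -1.600000e-03
   6.600000e-03]
 [ 1.850000e+02  2.891915e+02  3.437186e+02  3.720000e-02 -1.600000e-03
   4.700000e-03]
 [ 1.970000e+02  2.893309e+02  3.436673e+02  3.110000e-02 -1.600000e-03
   3.400000e-03]
 [ 2.090000e+02  2.893780e+02  3.432559e+02  2.470000e-02 -1.700000e-03
   2.800000e-03]
 [ 2.210000e+02  2.893933e+02  3.428531e+02  1.830000e-02 -1.800000e-03
   2.100000e-03]]
slope tilt 0.22004570767774576 height over TCP at x=0 0.0028889253269359007 43 0.0005074502807634225
```

```bash
python3 - <<'E'
s=open('al.py').read()
s=s.replace("range(125,225,2)","range(138,202,2)").replace("    P=[]","")
i=s.index("    mid=row"); j=s.index("    n=cv2")
s=s[:i]+"""    gr=np.gradient(row); L=[]
    for lo,hi in((280,297),(335,355)):
        k=np.arange(lo,hi); w_=np.clip(gr[k],0,None)*((k<300)|(k>340)); i0=k[w_.argmax()]; kk=np.arange(i0-2,i0+3); L.append((kk*np.clip(gr[kk],0,None)).sum()/np.clip(gr[kk],0,None).sum())
"""+s[j:]
s=s.replace("print(g[180","#")
open('al.py','w').write(s)
E
python3 al.py; python3 -c "
from h import *
togo([.50,-.15,.06],np.pi-.037)"
```

```text
[[ 1.380000e+02  2.886824e+02  3.534718e+02  6.380000e-02  5.000000e-04
  -1.370000e-02]
 [ 1.500000e+02  2.889713e+02  3.465716e+02  5.580000e-02 -9.000000e-04
   1.600000e-03]
 [ 1.620000e+02  2.889621e+02  3.467396e+02  5.040000e-02 -8.000000e-04
  -6.000000e-04]
 [ 1.740000e+02  2.891313e+02  3.465455e+02  4.460000e-02 -8.000000e-04
  -1.500000e-03]
 [ 1.860000e+02  2.891984e+02  3.465713e+02  3.900000e-02 -8.000000e-04
  -3.100000e-03]
 [ 1.980000e+02  2.892745e+02  3.465593e+02  3.330000e-02 -8.000000e-04
  -4.700000e-03]]
slope tilt 0.2724879533091355 height over TCP at x=0 0.014016833467929998 26 0.00013140193356235956
t 23.95 shift [-0.0051 -0.0991  0.1755] rows>= 4.8 turn 0.0007 rows>= 0.0 az 3.1053 j7 1.59
```

Tilt is about 0.27 rad (target 0.35 ± 0.17), with the valve sitting about 4 mm lower in the grip. That is within tolerance, so I advance to the focus.

```bash
python3 -m pendant '[[-0.015,0.002,0,0],[-0.02,0.003,0,0],[-0.02,0.003,0,0],[-0.012,0.0017,-0.001,0],[-0.0075,0,0,0],[0,0,0,0],[0,0,0,0],[0,0,0,0]]'
cat > fin.py <<'E'
from h import *
f=np.array([.604,-.0452,.249]); c=snap('scene','f_scene'); s=r.read_state()
P=grip_pose(s,.023,.27,dz=.004); Rm=R.from_euler('ZYX',P[3:]); face=Rm.apply([.055,0,.022])+P[:3]; print(s['ee_pos'],face,'err',face-f)
e=proj(c,np.array([f,face]))[0]; print('focus px',e)
u,v=e[0].astype(int); im=cv2.imread('pics/f_scene.png')
S=8; im=cv2.resize(im[v-32:v+38,u-50:u+50],None,fx=S,fy=S,interpolation=cv2.INTER_CUBIC)
for t,col in((.27,(0,255,0)),(.42,(0,0,255))):
    P=grip_pose(s,.023,t,dz=.004); Rm=R.from_euler('ZYX',P[3:])
    q=proj(c,Rm.apply(np.array([[.055,y,z] for y,z in((.022,.044),(-.022,.044),(-.022,0),(.022,0))]))+P[:3])[0]
    cv2.polylines(im,[np.round((q-[u-50,v-32]+.5)*S).astype(int)],True,col,1)
cv2.circle(im,tuple(np.round((e[0]-[u-50,v-32]+.5)*S).astype(int)),4,(255,0,255),-1)
cv2.imwrite('pics/fin.png',im)
E
python3 fin.py
```

```text
time: 24.62
ee_pos: [0.5726, -0.0438, 0.2365]
eef_rot: [0.018, 1.0, 0.0, -0.0]
ft_force: [0.6, -0.0, -5.4]
width: 0.0277
grip_force: 56.9
[ 0.57266793 -0.04357098  0.23665402] [ 0.60348839 -0.04470028  0.24918942] err [-0.00051161  0.00049972  0.00018942]
focus px [[363.0731193  197.48695361]
 [362.99743526 197.23693056]]
```

View pics/fin.png

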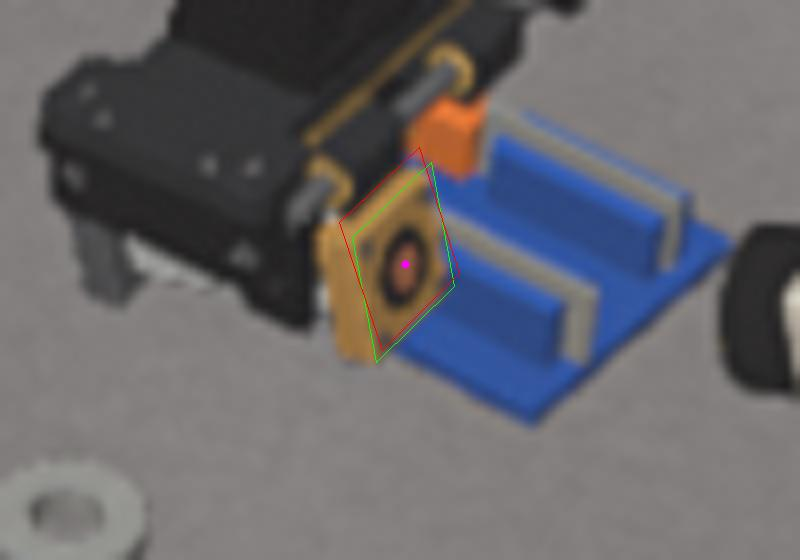

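The focus projects exactly onto the port centre (405,264 in the crop), and the face follows the 0.27 outline roughly. One more tilt check from the brass flange's colour silhouette.

```bash
cat > br.py <<'E'
from h import *
res=[]
for _ in range(2):
    c=r.camera('scene'); s=r.read_state(); hsv=cv2.cvtColor(c['img'],cv2.COLOR_RGB2HSV)
    m=((hsv[...,0]>8)&(hsv[...,0]<30)&(hsv[...,1]>80)).astype(np.uint8); m[:,:346]=0;m[:,376:]=0;m[:183]=0;m[215:]=0
    orange=(hsv[...,1]>195)&(hsv[...,0]<14); m[orange]=0
    m=cv2.morphologyEx(cv2.copyMakeBorder(m,9,9,9,9,0),cv2.MORPH_CLOSE,np.ones((7,7),np.uint8))[9:-9,9:-9]
    n,l,st,_c=cv2.connectedComponentsWithStats(m); m=(l==1+st[1:,4].argmax()).astype(float); m=hull(m>0).astype(float)
    full=M['valve']
    for t in np.arange(.1,.5,.04):
        def cost(q):
            M['valve']=[full[1]]; P=grip_pose(s,q[0]*.01,t,dz=q[1]*.01); P[1]+=q[2]*.01; y=sil3(c,P,3); M['valve']=full
            return 1-np.minimum(y,m).sum()/np.maximum(y,m).sum()
        o=minimize(cost,[2.3,.4,0],method='Nelder-Mead',options=dict(initial_simplex=[[2.3,.4,0],[2.6,.4,0],[2.3,.7,0],[2.3,.4,.3]],maxiter=120)); res.append((round(t,2),round(o.fun,4)))
    print(st[1:,4].max(),m.sum(),res[-10:])
E
python3 br.py
```

```text
356 429.0 [(np.float64(0.1), np.float64(0.3055)), (np.float64(0.14), np.float64(0.2021)), (np.float64(0.18), np.float64(0.1976)), (np.float64(0.22), np.float64(0.1953)), (np.float64(0.26), np.float64(0.1957)), (np.float64(0.3), np.float64(0.2551)), (np.float64(0.34), np.float64(0.2529)), (np.float64(0.38), np.float64(0.2528)), (np.float64(0.42), np.float64(0.2544)), (np.float64(0.46), np.float64(0.2568))]
356 430.0 [(np.float64(0.1), np.float64(0.3078)), (np.float64(0.14), np.float64(0.1997)), (np.float64(0.18), np.float64(0.1957)), (np.float64(0.22), np.float64(0.2703)), (np.float64(0.26), np.float64(0.1935)), (np.float64(0.3), np.float64(0.2539)), (np.float64(0.34), np.float64(0.2522)), (np.float64(0.38), np.float64(0.2517)), (np.float64(0.42), np.float64(0.2528)), (np.float64(0.46), np.float64(0.2234))]
```

The check isn't sharp and leans to about 0.24, so the margin is thinner than I like. There is plenty of time, so I'll set the steel edge on clear table between bin and stand, loosen, add about 0.1 rad, and return.

```bash
python3 -m pendant '[[0.01,0,0,0],[0.025,0,0,0],[0.03,0,0,0],[0.02,-0.02,0,0],[0,-0.03,0,0],[0,-0.03,0,0],[0,-0.03,0,0],[0,0,0,0]]' && python3 -m pendant '[[0,0,0.03,0],[0,0,0.04,0],[0,0,0.04,0],[0,0,0.04,0],[0,0,0.025,0],[0,0,0.01,0],[0,0,0,0],[0,0,0,0]]'
```

```text
time: 25.43
ee_pos: [0.4829, -0.1563, 0.2371]
eef_rot: [0.021, 1.0, -0.0, 0.001]
ft_force: [-0.4, -0.9, -3.6]
width: 0.0276
grip_force: 56.9
time: 26.1
ee_pos: [0.485, -0.1504, 0.0527]
eef_rot: [0.018, 1.0, -0.0, 0.001]
ft_force: [0.6, 0.0, -4.1]
width: 0.0274
grip_force: 56.9
```

```bash
python3 -m pendant '[[0,0,0.004,0],[0,0,0.003,0],[0,0,0.002,0],[0,0,0,0],[0,0,0,0]]'; for i in 1; do python3 -m pendant '[[0,0,0.0015,0],[0,0,0,0],[0,0,0,0]]' | grep -E 'pos|ft'; python3 -m pendant '[[0,0,0.0015,0],[0,0,0,0],[0,0,0,0]]' | grep -E 'pos|ft'; done
```

```text
time: 26.52
ee_pos: [0.4846, -0.15, 0.0428]
eef_rot: [0.018, 1.0, 0.0, 0.0]
ft_force: [0.1, -0.4, -4.8]
width: 0.0277
grip_force: 56.9
ee_pos: [0.4844, -0.1501, 0.041]
ft_force: [-0.4, 0.2, -5.1]
ee_pos: [0.4843, -0.1501, 0.0394]
ft_force: [0.3, -0.1, -4.4]
```

```bash
python3 -m pendant '[[0,0,0.0015,0],[0,0,0,0],[0,0,0,0]]' | grep -E 'pos|ft'; python3 -m pendant '[[0,0,0.001,0],[0,0,0,0],[0,0,0,0]]' | grep -E 'pos|ft'
```

```text
ee_pos: [0.4847, -0.1502, 0.0382]
ft_force: [1.1, 1.2, -2.0]
ee_pos: [0.485, -0.1502, 0.0375]
ft_force: [-0.9, 1.1, 5.4]
```

Touchdown at TCP z ≈ 0.0385 also gives a tilt of about 0.27. Loosen to 4 N, raise 8 mm, grip hard.

```bash
python3 -m pendant '[[0,0,0,0],[0,0,0,0],[0,0,0,0],[0,0,0,0]]' 0 4 && python3 -m pendant '[[0,0,-0.002,0],[0,0,-0.002,0],[0,0,-0.002,0],[0,0,-0.002,0],[0,0,-0.001,0],[0,0,0,0],[0,0,0,0]]' && python3 -m pendant '[[0,0,0,0],[0,0,0,0],[0,0,0,0],[0,0,0,0],[0,0,0,0]]' 0 57
```

```text
time: 27.85
ee_pos: [0.4845, -0.1501, 0.037]
eef_rot: [0.018, 1.0, -0.0, 0.0]
ft_force: [1.0, -1.2, -2.0]
width: 0.0281
grip_force: 4.0
time: 28.43
ee_pos: [0.4844, -0.15, 0.046]
eef_rot: [0.018, 1.0, 0.0, 0.0]
ft_force: [0.6, -0.2, -3.6]
width: 0.0279
grip_force: 5.8
time: 28.85
ee_pos: [0.4844, -0.1501, 0.046]
eef_rot: [0.018, 1.0, 0.0, -0.0]
ft_force: [0.5, 0.2, -4.6]
width: 0.0278
grip_force: 58.5
```

```bash
python3 -m pendant '[[0,0,-0.02,0],[0,0,-0.03,0],[0,0,-0.035,0],[0,0,-0.035,0],[0,0,-0.035,0],[0,0,-0.035,0],[0,0,0,0],[0,0,0,0]]'; python3 al.py; python3 - <<'E'
from h import *
c=snap('wrist','re_wrist'); s=r.read_state(); x=min(dets('valve','wrist',.15),key=lambda x:abs(x['bbox'][0]-320)); print(x['bbox'])
for b in tiltscan(c,x['mask'].astype(float),s)[:4]: print(b)
for t,dz in((.34,.004),(.34,.006)):
    P=grip_pose(s,.023,t,dz=dz); face=R.from_euler('ZYX',P[3:]).apply([.055,0,.022])+P[:3]
    togo(np.array(s['ee_pos'])+[.604,-.0452,.249]-face,np.pi-.037)
E
```

```text
time: 29.52
ee_pos: [0.4853, -0.15, 0.2371]
eef_rot: [0.018, 1.0, 0.001, 0.002]
ft_force: [-0.6, -0.2, -5.3]
width: 0.0274
grip_force: 58.6
[[ 1.380000e+02  2.889102e+02  3.542234e+02  6.310000e-02  6.000000e-04
  -1.610000e-02]
 [ 1.500000e+02  2.894327e+02  3.464411e+02  5.460000e-02 -9.000000e-04
   1.900000e-03]
 [ 1.620000e+02  2.895618e+02  3.464501e+02  4.900000e-02 -9.000000e-04
   4.000000e-04]
 [ 1.740000e+02  2.896109e+02  3.464665e+02  4.330000e-02 -9.000000e-04
  -1.400000e-03]
 [ 1.860000e+02  2.896100e+02  3.464499e+02  3.770000e-02 -9.000000e-04
  -3.100000e-03]
 [ 1.980000e+02  2.896465e+02  3.465060e+02  3.210000e-02 -9.000000e-04
  -5.000000e-03]]
slope tilt 0.2835437240884311 height over TCP at x=0 0.014240535820376347 28 0.00017689391767169367
[318.4, 210.6, 100.2, 246.5]
(np.float64(0.096402282188507), np.float64(0.38), np.float64(0.024), 0.004)
(np.float64(0.09644118711104066), np.float64(0.34), np.float64(0.024), 0.004)
(np.float64(0.09659773040705844), np.float64(0.36), np.float64(0.024), 0.004)
(np.float64(0.09685676289961875), np.float64(0.32), np.float64(0.024), 0.004)
t 29.67 shift [-0.0864  0.1088 -0.    ] rows>= 3.3 turn 0.0011 rows>= 0.0 az 3.1057 j7 1.83
t 29.67 shift [-0.0864  0.1088 -0.002 ] rows>= 3.3 turn 0.0011 rows>= 0.0 az 3.1057 j7 1.83
```

Tilt is now about 0.3–0.36. Back to the focus.

```bash
python3 -m pendant '[[0,0.02,0,0],[0,0.03,0,0],[0,0.03,0,0],[0,0.02,0,0],[0,0.0088,0,0],[-0.015,0,0,0],[-0.02,0,0,0],[-0.02,0,0,0]]' >/dev/null&& python3 -m pendant '[[-0.015,0,-0.0005,0],[-0.01,0,0,0],[-0.0064,0,0,0],[0,0,0,0],[0,0,0,0],[0,0,0,0],[0,0,0,0],[0,0,0,0]]'
sed -i 's/,\.27,dz/,.33,dz/; s/(\.27,(0,255,0)),(\.42/(.33,(0,255,0)),(.2/' fin.py; python3 fin.py; python3 br.py
```

```text
time: 31.0
ee_pos: [0.5743, -0.0443, 0.2367]
eef_rot: [0.018, 1.0, 0.0, 0.0]
ft_force: [-0.7, 0.3, -4.7]
width: 0.0278
grip_force: 58.6
[ 0.57438543 -0.04431241  0.23671256] [ 0.60463818 -0.04540028  0.25108193] err [ 0.00063818 -0.00020028  0.00208193]
focus px [[363.0731193  197.48695361]
 [363.32515285 196.95692784]]
366 448.0 [(np.float64(0.1), np.float64(0.3345)), (np.float64(0.14), np.float64(0.3187)), (np.float64(0.18), np.float64(0.2097)), (np.float64(0.22), np.float64(0.2073)), (np.float64(0.26), np.float64(0.2838)), (np.float64(0.3), np.float64(0.2069)), (np.float64(0.34), np.float64(0.2703)), (np.float64(0.38), np.float64(0.2684)), (np.float64(0.42), np.float64(0.2187)), (np.float64(0.46), np.float64(0.223))]
366 448.0 [(np.float64(0.1), np.float64(0.2224)), (np.float64(0.14), np.float64(0.2153)), (np.float64(0.18), np.float64(0.3069)), (np.float64(0.22), np.float64(0.2966)), (np.float64(0.26), np.float64(0.2067)), (np.float64(0.3), np.float64(0.2068)), (np.float64(0.34), np.float64(0.2087)), (np.float64(0.38), np.float64(0.2679)), (np.float64(0.42), np.float64(0.2658)), (np.float64(0.46), np.float64(0.2696))]
```

View pics/fin.png

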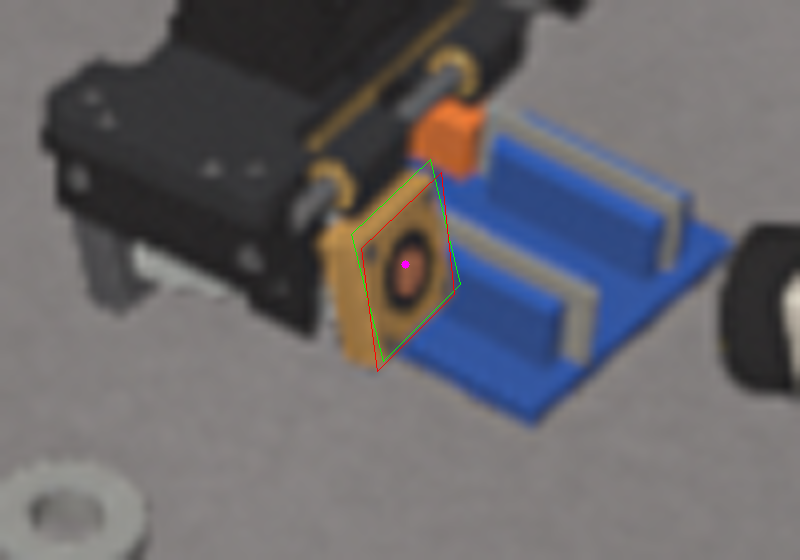

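The port centre (407,272 in the crop) is within about 3 mm of the focus mark (405,264), and the tilt is about 0.3. Raise 2 mm, settle, hand in.

```bash
python3 -m pendant '[[0,0,-0.002,0],[0,0,0,0],[0,0,0,0],[0,0,0,0],[0,0,0,0],[0,0,0,0],[0,0,0,0]]' && python3 -c "
from bench import r
print(r.close_job())"
```

```text
time: 31.73
ee_pos: [0.5747, -0.0445, 0.2385]
eef_rot: [0.018, 1.0, 0.0, -0.0]
ft_force: [-0.1, 1.1, -4.5]
width: 0.0274
grip_force: 58.6
the job is handed in; nothing more can be done
None
```

The job is handed in at about 32 s, verdict not reported: the scraper sits released in the empty slot, and the valve is held at the focus, brass face within about 3 mm and tilted up about 0.3 rad (target 0.35 ± 0.17).

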